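Set the demo fan heater to its fifth heat level and switch it on

ROBOT

A 6-joint arm with a two-finger parallel gripper is mounted at the origin on the work surface. World frame = base frame: x ahead of the robot, y to its left, z up, the work surface at z = 0. Lengths are in m, angles in rad, forces in N, time in s.
With the tool pointing down it reaches from about 0.275 to 0.975 m from the base axis. Payload 8.4 kg.
Tool frame: the origin (TCP) lies at the very end of the fingers, on their centre line; the grasp point (between the pads) lies 19 mm behind it; z points along the fingers, y is the direction in which the jaws open and shut (so a half turn about z gives the same grasp; the last joint's range is limited). The gripper opens to 92 mm and grips with 3 to 60 N. Pads are 20 mm wide; open, the fingers measure 128 mm over their backs; the gripper's body (75 mm by 189 mm) begins 69 mm behind the grasp point.
Start: joints at [-1.278, 0.353, 1.633, -0, 1.155, -0.002], TCP at [0.182, -0.598, 0.215] pointing down, gripper open.
Joint ranges: [-2.63, 2.63], [-0.92, 2.1], [0.06, 2.66], [-1.3, 4.44], [0, 2.69], [-3.02, 3.02]. Speed limits (rad/s): [2.22, 2.22, 2.79, 3.14, 3.14, 3.14].

INTERFACE

Orientations are given as a 3x3 rotation matrix whose columns are the frame's x, y, z axes.
In Python, from rig import bot gives the robot as it stands.
- The arm moves only by the shell command python3 -m crank 'ROWS' [FORCE]. ROWS is JSON, a list of rows, each a list of 3 entries, a list of its own where there are three numbers: the turn, a rotation vector about the tool's x, y, z in rad, then the shift along the tool's x, y, z in m, then the closure, from 0 (fully open) to 1 (shut). In form: [[[ax, ay, az], [x, y, z], fingers], ...]. A call has exactly 5 rows; each row shifts and turns the commanded pose from where the row before left it, along the tool's axes as they then stand; what a row does not reach is not made up. A row lasts 1/8 s, in which the tool goes at most 62.5 mm and 10.7 degrees, less where a joint would pass 70% of its speed; a pose out of reach is approached as far as the arm can. A call is refused whole if a number of a shift passes 0.0625 or a number of a turn 0.188, either way. A call with a gripper value outside its range is refused whole. The fingers move at their own pace and stop on an object; FORCE is the grip in N (left out, the last holds). Time passes only in rows, so rows that do not move let the fingers close, or fill a call up. It gives the time, the measured TCP pose, the force and the opening at its end, in the units of the state.
- bot.read_state(): the state, without advancing time (a new reading comes with each control period).
- bot.capture(name): name is "side" or "top"; returns (picture, depth): 420x560x3 uint8, blue, green, red; 420x560 float32, m along the optical axis (not along the pixel's ray), 0 where there is no reading.
- bot.camera_info(name): a dict with "mtx" (3x3 intrinsics, pixels), "rvec" (rotation vector, rad) and "tvec" (3), from world to camera coordinates, as OpenCV has them. Camera axes: x right, y down, z forward; pixel columns grow to the right and rows downward; lengths in m; the calibration is good to about 2 mm. A picture is of the moment at which its call begins. camera_info takes no time and is no camera call.
- bot.job_done(): hands the job in, once; it reports no verdict.
Trained networks look in the newest picture that a camera, given by its name, has taken for a name from the list of things; names that differ only in an ending like _2 or _b are one class to them, and where a whole thing is asked for, a point or a joint stands for the part that bears it (a point fixed in the world has none). Each returns a list of dicts, best first, with "conf" (0 to 1); they miss things now and then, are a little off and sometimes report something else, mostly with a low value. They report only what shows in the picture. A call takes as long as a camera call.
- bot.cut_out(camera, query): "pixels" (420x560 bool, what is visible of it) and "extent" ([left, top, right, bottom] in pixels, round what is visible of it).
The state is a dict: "time_s": time; "joint_positions": joint angles; "qd": joint speeds; "effort": joint torques, N m; "position": TCP position; "ee_rot": TCP orientation; "wrist_force": force on the tool from outside, world axes, zero at the start; "wrist_torque": the same for the moment, N m; "opening": finger opening in m.
Only numpy, scipy, OpenCV 4.12 (cv2) and the standard library are available. Lean on these libraries where they do the work, as an engineer would, in place of code of your own. Each camera call takes 0.05 s, during which the arm holds its last target.

TASK

A customer wants to feel the demo fan heater on the counter: with a fingertip, flick the edge of its heat selector wheel round, turning it up click by click, until its pointer rests at level five (the fifth of the six growing dots), then press the round power button on its deck fully down so that it stays down. Touch the heater only with the fingers, lift nothing, do not shove the heater along the counter or tip it, and leave the goods around it where they are.

Things in the scene. Friction and masses are not known exactly. Their poses are not given: they have to be found in the camera images.
- heater: portable fan heater, white case, grey top deck, 150 mm deep (x) x 200 mm wide (y), deck 222 mm above the counter, 2 kg, loose on four rubber feet. Origin: centre of its underside; +x points to its back (the front, with the outlet grille, faces -x), +y to the left of someone facing its front. The black selector wheel lies in the deck at the middle of the front edge; the power button is behind it on the right.
- wheel_centre (a point): centre of the selector wheel, half-way up its 16 mm thickness; axes parallel to the heater's. The wheel lies flat, its axis upright, flush in a well of the deck: a disc of 32 mm radius with 8 radial finger lobes, 5 mm wide, reaching out to 41 mm radius, one every 45 degrees. The case's front face is 24 mm in front (-x) of this point, so the wheel's edge stands 17 mm out beyond it.
- wheel_front (a point): the foremost point of the wheel's edge: 41 mm in front (-x) of its centre, half-way up; fixed to the heater. On a click a gap between two lobes faces here: lobes stand 22.5 degrees to either side. Turning up moves the front edge to the heater's +y. About 2 N on a lobe turns the wheel; let go well past half a click (27 degrees) it snaps on to the next, well before (18) it falls back.
- selector (a joint): angle of the selector wheel, rad, growing as the heat is turned up (clockwise seen from above). It clicks every 0.785 (45 degrees): level one 0, two 0.785, three 1.571, four 2.356, five 3.142, six 3.927 (the last). It starts at level one, two or three.
- pointer_tip (a point): outer end of the white pointer line on the wheel's top, 40 mm from the wheel's centre; turns with the wheel. Seen from above it points 112.5 degrees counter-clockwise from the heater's +x at level one and 45 degrees further clockwise with each level: 67.5 degrees clockwise from +x at level five. Beside it on the deck is a white dot for each level, growing from one to six.
- power_top (a point): centre of the top of the round power button, 24 mm across, standing 8 mm above the deck when off. Pushed straight down 5 mm with about 4 N; it then stays down (3 mm above the deck).
- power (a joint): how far the power button is pressed, in m: 0 off, 0.005 fully down.
- carton: plain cardboard carton, 130 x 85 x 65 mm, beside the heater; origin at the centre of its underside; not part of the job
- spray_can: closed aluminium spray can, 52 mm across, 180 mm tall, standing on the heater's other side; origin at the centre of its underside; not part of the job
- radiator_head: white ribbed thermostatic radiator-valve head, 54 mm across, 80 mm tall, standing in front of the heater; origin at the centre of its underside; not part of the job
- ball_valve: brass ball valve lying on the counter, body 60 mm long, flat lever up to x = +77 mm, 58 mm tall; origin under its middle; not part of the job
- element: immersion heating element, brass flange with a dark steel U-tube, 265 mm long, 44 mm high, lying on the counter; origin under the flange, tube along its +x; not part of the job
- screwdriver: screwdriver lying on the counter; not part of the job
- calculator: desk calculator, 150 x 100 x 18 mm, lying on the counter; origin at the centre of its underside; not part of the job

How it is judged:
On the way, in this order (a step that is already met when the one before it is completed fails the run):
1. the selector rests at level five with the power button still up (value of joint selector between 2.9916 and 3.2916 rad and value of joint power below 0.001 m and velocity of joint selector between -0.2 and 0.2 rad/s), for 0.2 s.
2. the power button is pressed down (value of joint power above 0.004 m and value of joint selector between 2.9916 and 3.2916 rad), for 0.1 s.
At the end, for the whole second after the job is handed in: the selector stands at level five (within 0.15 rad), the power button stays down (at least 4 of its 5 mm), and the heater stands upright and still on the counter (all of step 2 and angle between heater's own z axis and vertical below 0.03 rad and linear speed of heater below 0.01 m/s); the robot touches nothing.
It fails at once if the heater is shoved or carried more than 30 mm (distance of heater from where it was at the start of the episode above 0.03 m).
It fails at once if the heater is lifted or tipped (height (world z) of heater above 0.012 m or angle between heater's own z axis and vertical above 0.12 rad).
It fails at once if the goods around it are moved more than 40 mm or lifted more than 15 mm (distance of any of carton, spray_can, radiator_head, ball_valve, element, screwdriver, calculator from where it was at the start of the episode above 0.04 m or height (world z) of any of carton, spray_can, radiator_head, ball_valve, element, screwdriver, calculator above 0.015 m).
It fails at once if the heater is touched by anything but the fingers (contact force between the arm and heater above 2 N).
It also fails if it takes over 58 s, if anything falls off the work surface, if the arm or the gripper's body presses on something with over 40 N, if the wrist force passes 120 N, or if a joint passes its speed limit or range.

## Working session

There is one attempt and no reset: what is moved stays moved. The work goes in short steps, Python scripts to look and compute and a shell command to move; the robot and the scene stay as the last step left them, time stands still between calls to the robot, and variables do not carry over. Pictures are saved under pics/ and viewed, and the job is handed in when it is done.

```bash
ls; mkdir -p pics
cat > h.py <<'E'
import numpy as np, cv2
from rig import bot
def cam(n):
    c=bot.camera_info(n); R=cv2.Rodrigues(np.array(c["rvec"],float))[0]; return np.array(c["mtx"],float),R,np.array(c["tvec"],float).ravel()
def cloud(n,d):
    K,R,t=cam(n); v,u=np.mgrid[0:d.shape[0],0:d.shape[1]]
    p=np.stack([(u-K[0,2])/K[0,0]*d,(v-K[1,2])/K[1,1]*d,d],-1)
    return (p-t)@R
def proj(n,P):
    c=bot.camera_info(n)
    return cv2.projectPoints(np.array(P,float).reshape(-1,3),np.array(c["rvec"],float),np.array(c["tvec"],float),np.array(c["mtx"],float),None)[0].reshape(-1,2)
E
python3 - <<'E'
from h import *
for n in("top","side"):
    im,d=bot.capture(n); cv2.imwrite(f"pics/{n}0.png",im); np.save(f"{n}0.npy",d)
    K,R,t=cam(n); print(n,K[0,0],-R.T@t,R[2])
    for q in("heater","wheel_centre","power_top","pointer_tip"):
        for r in bot.cut_out(n,q)[:2]: print(q,round(r["conf"],2),r["extent"])
s=bot.read_state(); print({k:np.round(v,3).tolist() for k,v in s.items()})
E
```

```text
pics
top 386.0007442533286 [ 0.37626192 -0.00727324  1.20518841] [ 1.56315044e-01 -8.62291593e-04 -9.87706871e-01]
heater 0.89 [238.8, 175.3, 315.9, 240.6]
heater 0.25 [174.3, 240.3, 198.2, 273.4]
wheel_centre 0.65 [236.8, 170.6, 315.4, 240.5]
pointer_tip 0.2 [297.8, 183.3, 309.2, 189.6]
side 447.42314802963847 [-0.1505108   0.7314008   0.87302298] [ 0.5669434  -0.57811971 -0.5868158 ]
heater 0.95 [237.3, 151.3, 325.6, 261.6]
wheel_centre 0.65 [235.7, 149.8, 322.8, 263.0]
power_top 0.48 [287.7, 158.5, 293.1, 162.6]
pointer_tip 0.81 [280.4, 177.7, 307.9, 192.6]
{'time_s': 0.5, 'joint_positions': [-1.278, 0.353, 1.633, 0.0, 1.155, -0.002], 'qd': [0.001, -0.001, -0.001, -0.0, -0.001, -0.002], 'effort': [-0.003, -59.33, -33.432, 0.07, 0.017, -0.0], 'position': [0.182, -0.598, 0.215], 'ee_rot': [[0.957, 0.291, -0.0], [0.291, -0.957, 0.0], [0.0, -0.0, -1.0]], 'wrist_force': [-0.759, 0.668, -0.436], 'wrist_torque': [-0.035, 0.018, 0.019], 'opening': 0.092}
```

Run:
```python
import cv2
a=cv2.imread("pics/top0.png")[140:290,170:370];b=cv2.imread("pics/side0.png")[130:280,200:360]
cv2.imwrite("pics/topc.png",cv2.resize(a,None,fx=4,fy=4,interpolation=cv2.INTER_CUBIC))
cv2.imwrite("pics/sidec.png",cv2.resize(b,None,fx=4,fy=4,interpolation=cv2.INTER_CUBIC))
```

```text
(no output)
```

View pics/top0.png

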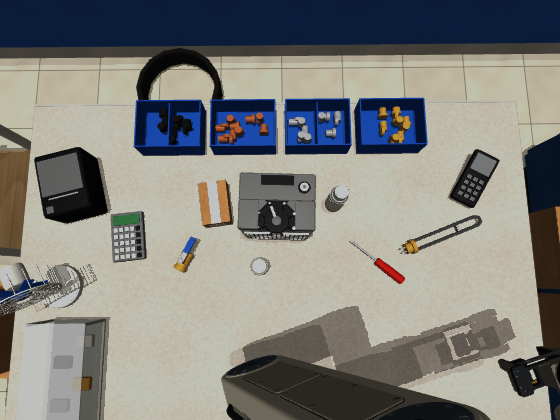

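View pics/side0.png

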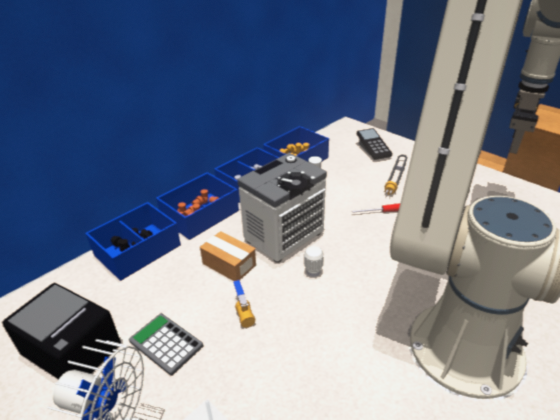

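```bash
sleep 1
```

```text
(no output)
```

View pics/topc.png

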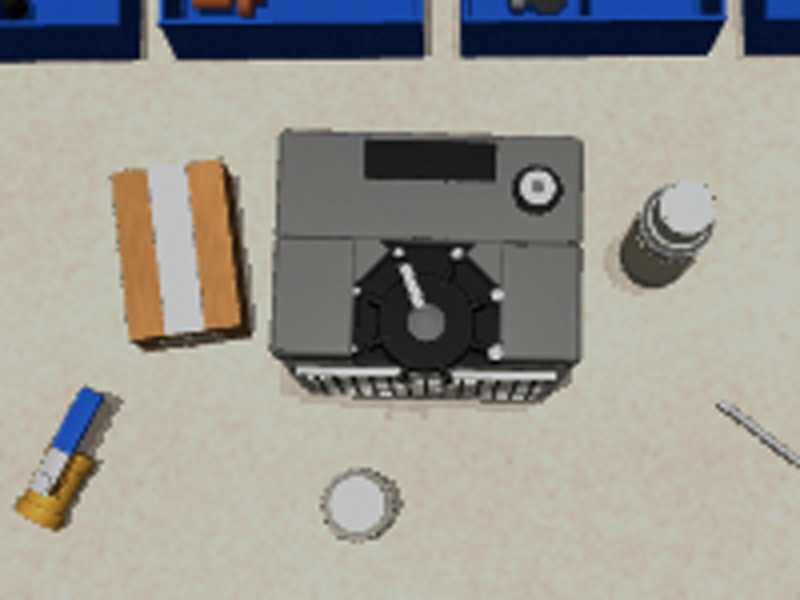

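View pics/sidec.png

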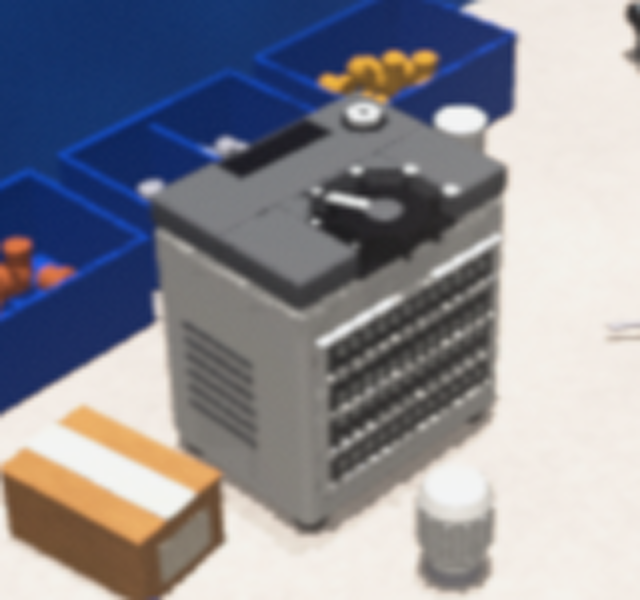

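The pointer is at about 22° left of image-up (world +x), at the third dot, so the heater starts at level three and needs two clicks. The wheel is at crop (426,322) and the button at crop (538,188). Next I measure the pose.

Run:
```python
from h import *
d=np.load("top0.npy"); P=cloud("top",d); im=cv2.imread("pics/top0.png")
v,u=np.mgrid[0:420,0:560]
roi=(u>225)&(u<325)&(v>160)&(v<245)
m=roi&(abs(P[...,2]-.222)<.012)
Z=P[m][:,2]; print("deck z",np.median(Z),m.sum())
m1=roi&(abs(P[...,2]-np.median(Z))<.004)
pts=P[m1][:,:2]
c=lambda w:(P[w][:,:3].min(0).round(4),P[w].max(0).round(4))
print(c(m1)); print(cv2.minAreaRect((pts*1000).astype(np.float32)))
# front plane/deck edge fits: per-column back edge, per-row side edges
me=[];
for y0 in np.arange(pts[:,1].min()+.01,pts[:,1].max()-.01,.005):
    s=pts[abs(pts[:,1]-y0)<.0025]; me.append((y0,s[:,0].max(),s[:,0].min()))
me=np.array(me); 
print("back edge",np.polyfit(me[:,0],me[:,1],1)); print(np.round(me,3).tolist())
b=roi&(P[...,2]>.2265)
n,l,st,ce=cv2.connectedComponentsWithStats(b.astype(np.uint8))
for i in range(1,n):
    w=l==i
    if st[i,4]>3: print(st[i],P[w].mean(0).round(4),P[w].max(0).round(4))
# rays at given pixels
K,R,t=cam("top"); C=-R.T@t
def ray(px,z):
    r=R.T@np.array([(px[0]-K[0,2])/K[0,0],(px[1]-K[1,2])/K[1,1],1]); return C+r*(z-C[2])/r[2]
g=lambda x,y:(170+(x+.5)/4-.5,140+(y+.5)/4-.5)
for nm,x,y,z in[("hub",426,322,.222),("tip",403,265,.222),("btn",538,186,.23),("BL",280,130,.222),("BR",582,138,.222),("FL",273,356,.222),("FR",581,360,.222)]:
    print(nm,ray(g(x,y),z).round(4))
for q in["carton","spray_can","radiator_head"]:
    r=bot.cut_out("top",q)
    if r:
        w=P[r[0]["pixels"]]; w=w[w[:,2]>.01]; print(q,r[0]["conf"],w.min(0).round(3),w.max(0).round(3))
```

```text
deck z 0.22223156552480894 3998
(array([ 0.4865, -0.105 ,  0.2182]), array([0.6514, 0.097 , 0.2262]))
((568.9656372070312, -3.1497802734375), (199.60089111328125, 164.03155517578125), 87.92064666748047)
back edge [0.02995236 0.64928261]
[[-0.095, 0.647, 0.499], [-0.09, 0.648, 0.499], [-0.085, 0.647, 0.499], [-0.08, 0.647, 0.499], [-0.075, 0.647, 0.501], [-0.07, 0.647, 0.499], [-0.065, 0.648, 0.499], [-0.06, 0.647, 0.499], [-0.055, 0.647, 0.499], [-0.05, 0.648, 0.501], [-0.045, 0.647, 0.501], [-0.04, 0.647, 0.504], [-0.035, 0.647, 0.507], [-0.03, 0.648, 0.51], [-0.025, 0.647, 0.505], [-0.02, 0.648, 0.499], [-0.015, 0.648, 0.487], [-0.01, 0.647, 0.492], [-0.005, 0.651, 0.494], [-0.0, 0.651, 0.494], [0.005, 0.65, 0.494], [0.01, 0.65, 0.492], [0.015, 0.651, 0.489], [0.02, 0.65, 0.502], [0.025, 0.651, 0.508], [0.03, 0.651, 0.513], [0.035, 0.651, 0.51], [0.04, 0.651, 0.544], [0.045, 0.65, 0.507], [0.05, 0.651, 0.505], [0.055, 0.651, 0.505], [0.06, 0.651, 0.505], [0.065, 0.651, 0.505], [0.07, 0.65, 0.505], [0.075, 0.651, 0.505], [0.08, 0.651, 0.505], [0.085, 0.651, 0.506]]
[271 179   4   3   4] [0.6301 0.0068 0.2268] [0.6329 0.0107 0.2271]
[299 182  11  10  68] [ 0.611  -0.0742  0.2302] [ 0.624 -0.062  0.234]
hub [ 0.525  -0.0018  0.222 ]
tip [0.5625 0.0128 0.222 ]
btn [ 0.6123 -0.0751  0.23  ]
BL [0.6534 0.0931 0.222 ]
BR [ 0.6462 -0.1052  0.222 ]
FL [0.5038 0.0965 0.222 ]
FR [ 0.4995 -0.1011  0.222 ]
carton 0.6 [ 0.376 -0.007  0.01 ] [0.674 0.235 1.205]
spray_can 0.7 [ 0.376 -0.205  0.01 ] [ 0.631 -0.007  1.205]
radiator_head 0.71 [ 0.376 -0.007  0.069] [0.436 0.07  1.205]
```

Wheel centre is about (0.525, -0.003), yaw about -0.033, and the wheel's z span is 0.206–0.222. The lobe tips in the depth profile (x≈0.487–0.489 at y≈±0.015) agree with the dimensions given. I swing over with the gripper closed and the tool's x tangential.

```bash
python3 -m crank '[[[0,0,-0.12],[0.06,-0.01,-0.025],1],[[0,0,-0.12],[0.06,-0.015,-0.025],1],[[0,0,-0.12],[0.06,-0.015,-0.025],1],[[0,0,-0.12],[0.06,-0.015,-0.025],1],[[0,0,-0.12],[0.06,-0.015,0],1]]' 20; python3 -m crank '[[[0,0,-0.12],[0.05,-0.015,0],1],[[0,0,-0.12],[0.05,-0.015,0],1],[[0,0,-0.12],[0.05,-0.015,0],1],[[0,0,-0.12],[0.04,-0.01,0],1],[[0,0,-0.12],[0,0,0],1]]'
cat > tgt.py <<'E'
from h import *
import sys
s=bot.read_state(); R=np.array(s["ee_rot"]); p=np.array(s["position"])
yaw=-0.033
Rh=np.array([[np.cos(yaw),-np.sin(yaw)],[np.sin(yaw),np.cos(yaw)]]); W=np.array([.525,-.003])
print("t",s["time_s"],"p",p.round(4),"F",np.round(s["wrist_force"],2),"open",round(s["opening"],4),"rel wheel mm",((p[:2]-W)@Rh*1000).round(1))
D=np.array([[-Rh[0,1],0,0]]).T
Rt=np.column_stack([[Rh[0,1],Rh[1,1],0],[Rh[0,0],Rh[1,0],0],[0,0,-1]])
print("turn needed",cv2.Rodrigues(R.T@Rt)[0].ravel().round(4))
if len(sys.argv)>1:
    a=list(map(float,sys.argv[1:4])); g=np.r_[W+Rh@np.array(a[:2])/1000,a[2]]
    print("goal",g.round(4),"in tool axes",(R.T@(g-p)).round(4),"in goal axes",(Rt.T@(g-p)).round(4))
E
python3 tgt.py -70 -45 0.26
```

```text
time_s: 1.27
position: [0.3907, -0.3974, 0.3107]
ee_rot: [[0.623, 0.782, 0.003], [0.782, -0.623, -0.003], [-0.0, 0.004, -1.0]]
wrist_force: [0.7, -0.1, -0.1]
opening: 0.0442
time_s: 1.9
position: [0.4325, -0.204, 0.3089]
ee_rot: [[0.069, 0.998, 0.0], [0.998, -0.069, 0.0], [0.0, 0.0, -1.0]]
wrist_force: [0.6, -0.5, 0.2]
opening: 0.0003
t 1.9 p [ 0.4325 -0.204   0.3089] F [ 0.58 -0.48  0.23] open 0.0003 rel wheel mm [ -85.8 -204. ]
turn needed [ 0.0004 -0.0004 -0.036 ]
goal [ 0.4536 -0.0457  0.26  ] in tool axes [0.1594 0.01   0.049 ] in goal axes [0.159  0.0158 0.0489]
```

```bash
python3 -m crank '[[[0,0,-0.036],[0.053,0.016,0.01],1],[[0,0,0],[0.053,0,0.02],1],[[0,0,0],[0.053,0,0.019],1],[[0,0,0],[0,0,0],1],[[0,0,0],[0,0,0],1]]' >/dev/null;  python3 tgt.py -56 -34 0.205
python3 - <<'E'
from h import *
im,d=bot.capture("side"); np.save("side1.npy",d)
cv2.imwrite("pics/side1.png",cv2.resize(im[100:250,220:420],None,fx=4,fy=4,interpolation=cv2.INTER_CUBIC))
im,d=bot.capture("top"); np.save("top1.npy",d)
cv2.imwrite("pics/top1.png",cv2.resize(im[140:290,170:370],None,fx=4,fy=4,interpolation=cv2.INTER_CUBIC))
P=cloud("side",np.load("side1.npy"))
s=bot.read_state(); p=np.array(s["position"])
w=(np.abs(P[...,:2]-p[:2]).max(-1)<.05)&(P[...,2]>p[2]-.01)&(P[...,2]<p[2]+.07)
Q=P[w]-p
for z in np.arange(0,.07,.01):
    q=Q[abs(Q[:,2]-z)<.005]
    if len(q): print(round(z,3),len(q),np.percentile(q,[2,98],axis=0)[:,:2].round(4).tolist())
E
```

```text
t 2.525 p [ 0.457  -0.0491  0.26  ] F [ 0.72 -0.63  0.12] open 0.0006 rel wheel mm [-66.5 -48.4]
turn needed [ 0.0006  0.0005 -0.0059]
goal [ 0.4679 -0.0351  0.205 ] in tool axes [0.0145 0.0104 0.055 ] in goal axes [0.0144 0.0105 0.055 ]
0.0 8 [[-0.0093, 0.0068], [0.0058, 0.0101]]
0.01 39 [[-0.015, -0.0079], [0.0118, 0.0123]]
0.02 44 [[-0.0156, -0.0053], [0.0129, 0.0127]]
0.03 40 [[-0.0165, -0.0057], [0.0134, 0.0125]]
0.04 49 [[-0.0183, -0.006], [0.0143, 0.0123]]
0.05 50 [[-0.0182, -0.0069], [0.0143, 0.0125]]
0.06 55 [[-0.0189, -0.007], [0.0153, 0.0139]]
0.07 29 [[-0.0204, -0.0088], [0.0162, 0.0141]]
```

View pics/side1.png

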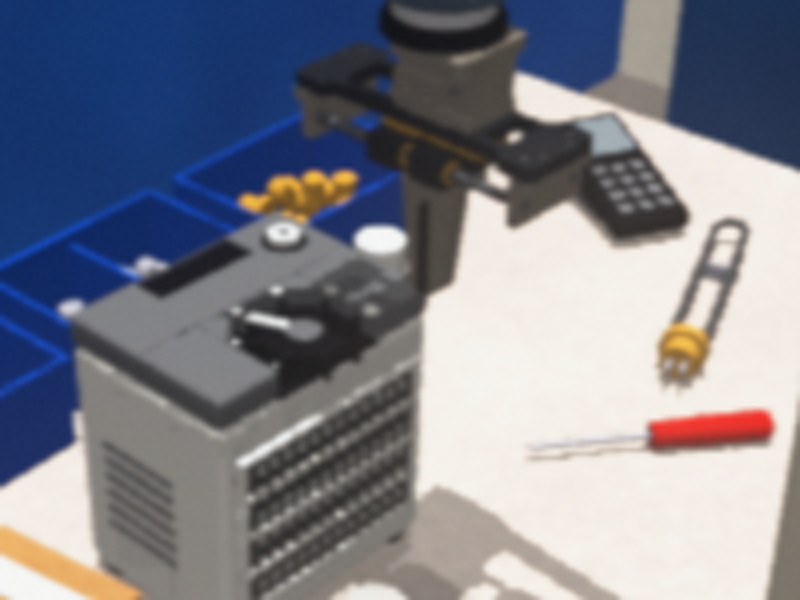

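View pics/top1.png

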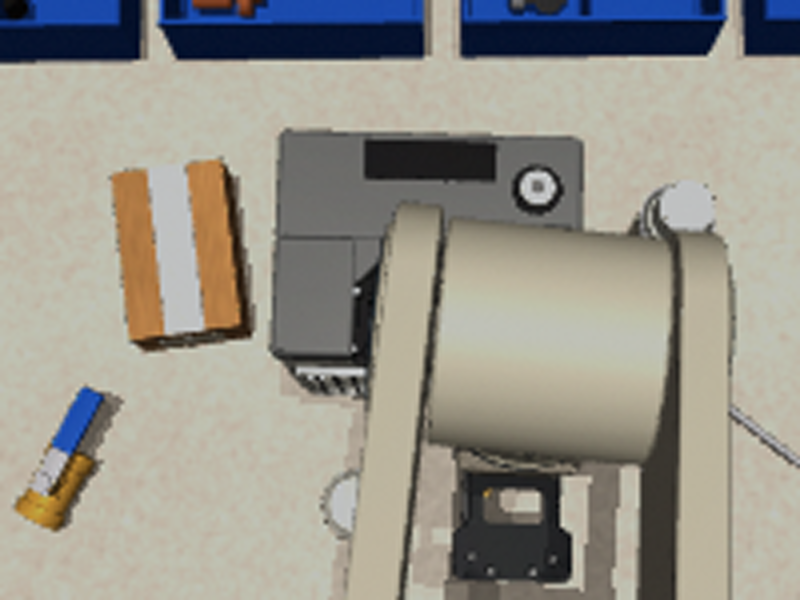

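```bash
python3 tgt.py -60 -36 0.205
```

```text
t 2.625 p [ 0.4571 -0.0499  0.2602] F [-0.34 -0.37 -0.2 ] open 0.0006 rel wheel mm [-66.3 -49.2]
turn needed [ 0.0011  0.0004 -0.008 ]
goal [ 0.4638 -0.037   0.205 ] in tool axes [0.0132 0.0061 0.0552] in goal axes [0.0132 0.0063 0.0552]
```

```bash
python3 -m crank '[[[0,0,-0.008],[0.013,0.006,0.02],1],[[0,0,0],[0,0,0.02],1],[[0,0,0],[0,0,0.015],1],[[0,0,0],[0,0.007,0],1],[[0,0,0],[0,0.006,0],1]]' >/dev/null;  python3 tgt.py -47 -36 0.205
```

```text
t 3.25 p [ 0.4773 -0.0371  0.2053] F [0.37 1.04 0.76] open 0.0005 rel wheel mm [-46.6 -35.7]
turn needed [0.0012 0.0001 0.0003]
goal [ 0.4768 -0.0374  0.205 ] in tool axes [-0.0003 -0.0004  0.0003] in goal axes [-0.0003 -0.0004  0.0003]
```

```bash
python3 -m crank '[[[0,0,0],[0,0,0],1],[[0,0,0],[0.002,0,0],1],[[0,0,0],[0.002,0,0],1],[[0,0,0],[0.002,0,0],1],[[0,0,0],[0.002,0,0],1]]' >/dev/null;  python3 tgt.py -47 -4 0.205
```

```text
t 3.875 p [ 0.4764 -0.0284  0.2047] F [0.3  0.68 0.43] open 0.0009 rel wheel mm [-47.7 -27. ]
turn needed [ 0.0001 -0.      0.0011]
goal [ 0.4779 -0.0054  0.205 ] in tool axes [ 0.023   0.0008 -0.0003] in goal axes [ 0.023   0.0007 -0.0003]
```

```bash
python3 -m crank '[[[0,0,0],[0.003,0,0],1],[[0,0,0],[0.003,0,0],1],[[0,0,0],[0.003,0,0],1],[[0,0,0],[0.003,0,0],1],[[0,0,0],[0,0,0],1]]' >/dev/null;  python3 tgt.py -47 -4 0.205
python3 - <<'E'
from h import *
im,d=bot.capture("side")
cv2.imwrite("pics/side2.png",cv2.resize(im[120:240,220:380],None,fx=5,fy=5,interpolation=cv2.INTER_CUBIC))
E
```

```text
t 4.5 p [ 0.4768 -0.0164  0.2046] F [-0.75 -1.05  0.15] open 0.0002 rel wheel mm [-47.8 -15. ]
turn needed [-0.0002 -0.      0.0013]
goal [ 0.4779 -0.0054  0.205 ] in tool axes [ 0.011   0.0008 -0.0004] in goal axes [ 0.011   0.0008 -0.0004]
```

View pics/side2.png

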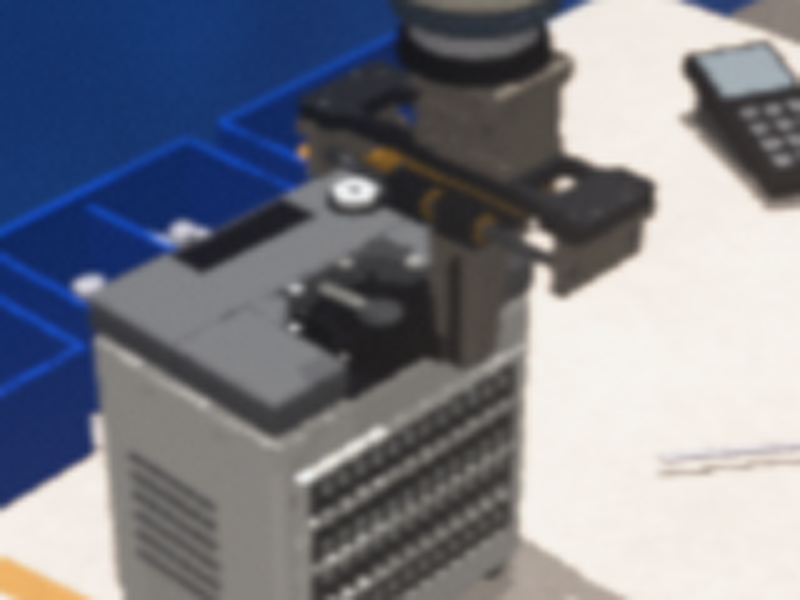

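The pointer has begun to turn, now about (345,295) and a little past dot three, with the fingertip against the lobe. I finish the stroke.

```bash
cat > ptr.py <<'E'
from h import *
import sys
im,d=bot.capture("side")
cv2.imwrite(f"pics/{sys.argv[1]}.png",cv2.resize(im[120:240,220:380],None,fx=5,fy=5,interpolation=cv2.INTER_CUBIC))
yaw=-.033; W=np.array([.525,-.003])
# rectified top view of the deck plane z=.222, 5 px/mm... up=heater +x, left=+y
N=400; g=np.linspace(60,-60,N)
X,Y=np.meshgrid(g,g,indexing="ij")
P=np.stack([W[0]+(X*np.cos(yaw)-Y*np.sin(yaw))/1e3,W[1]+(X*np.sin(yaw)+Y*np.cos(yaw))/1e3,np.full_like(X,.222)],-1)
uv=proj("side",P).reshape(N,N,2).astype(np.float32)
cv2.imwrite(f"pics/{sys.argv[1]}r.png",cv2.remap(im,uv,None,cv2.INTER_CUBIC))
rec=cv2.cvtColor(cv2.remap(im,uv,None,cv2.INTER_CUBIC),cv2.COLOR_BGR2GRAY).astype(float)
r=np.hypot(X,Y); a=np.degrees(np.arctan2(Y,X))
prof=[(A,rec[(r>14)&(r<30)&(abs((a-A+180)%360-180)<4)].mean()) for A in range(-180,180,5)]
prof.sort(key=lambda t:-t[1]); print("pointer ccw deg best",[(A,round(b)) for A,b in prof[:5]])
E
python3 -m crank '[[[0,0,0],[0.004,0,0],1],[[0,0,0],[0.004,0,0],1],[[0,0,0],[0.003,0,0],1],[[0,0,0],[0,0,0],1],[[0,0,0],[0,0,0],1]]' >/dev/null;  python3 tgt.py -47 -4 0.205; python3 ptr.py s3
```

```text
t 5.175 p [ 0.4773 -0.0055  0.2047] F [-0.52  1.3   0.23] open 0.0006 rel wheel mm [-47.6  -4. ]
turn needed [ 0.0003 -0.0002  0.0012]
goal [ 0.4779 -0.0054  0.205 ] in tool axes [ 0.      0.0006 -0.0003] in goal axes [ 0.      0.0006 -0.0003]
pointer ccw deg best [(-20, 170), (-15, 165), (-25, 154), (-10, 139), (-30, 121)]
```

View pics/s3.png

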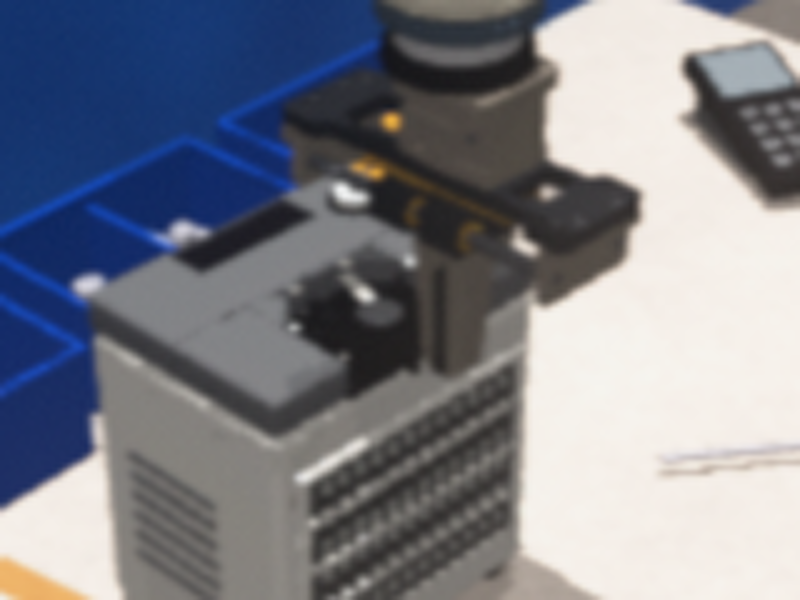

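View pics/s3r.png

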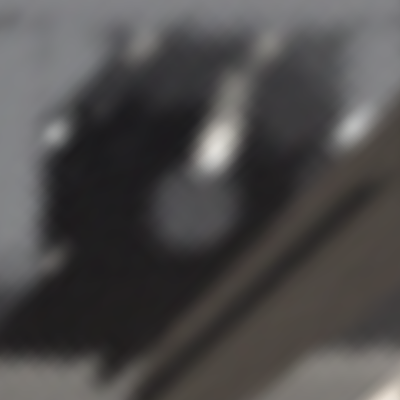

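The pointer is at about -20° and lined up with dot four (-22.5°), so the first click is done. I withdraw in front, go back and repeat.

```bash
python3 -m crank '[[[0,0,0],[0,-0.01,0],1],[[0,0,0],[0,-0.008,0],1],[[0,0,0],[-0.016,0,0],1],[[0,0,0],[-0.016,0,0],1],[[0,0,0],[0,0,0],1]]' >/dev/null;  python3 ptr.py s4; python3 tgt.py -47 -36 0.205
```

```text
pointer ccw deg best [(-20, 211), (-25, 210), (-15, 179), (-30, 177), (-35, 127)]
t 5.9 p [ 0.4583 -0.0379  0.2046] F [-0.53 -0.06 -0.1 ] open 0.0006 rel wheel mm [-65.5 -37.1]
turn needed [ 0.0002 -0.0001 -0.0009]
goal [ 0.4768 -0.0374  0.205 ] in tool axes [ 0.0011  0.0185 -0.0004] in goal axes [ 0.0011  0.0185 -0.0004]
```

View pics/s4r.png

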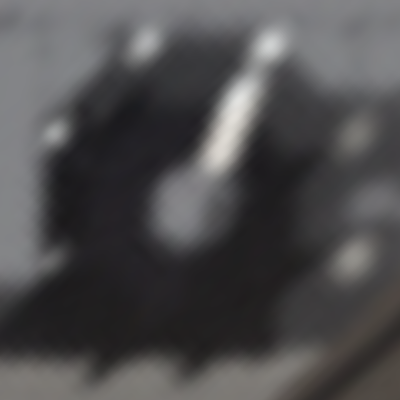

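The pointer sits on dot four at about -22.5°. Second stroke.

```bash
python3 -m crank '[[[0,0,0],[0.001,0.01,0],1],[[0,0,0],[0,0.0085,0],1],[[0,0,0],[0.004,0,0],1],[[0,0,0],[0.004,0,0],1],[[0,0,0],[0.003,0,0],1]]' >/dev/null; python3 tgt.py; python3 -m crank '[[[0,0,0],[0.003,0,0],1],[[0,0,0],[0.003,0,0],1],[[0,0,0],[0.003,0,0],1],[[0,0,0],[0.004,0,0],1],[[0,0,0],[0.004,0,0],1]]' >/dev/null; python3 tgt.py; python3 -m crank '[[[0,0,0],[0.004,0,0],1],[[0,0,0],[0,0,0],1],[[0,0,0],[0,0,0],1],[[0,0,0],[0,0,0],1],[[0,0,0],[0,0,0],1]]' >/dev/null;python3 tgt.py -47 -4 .205; python3 ptr.py s5
```

```text
t 6.525 p [ 0.4767 -0.0252  0.2045] F [-0.3  -1.41 -0.44] open 0.0004 rel wheel mm [-47.5 -23.8]
turn needed [-0.0006  0.0002  0.0015]
t 7.15 p [ 0.4779 -0.0082  0.2047] F [ 0.73 -1.18 -0.52] open 0.0005 rel wheel mm [-46.9  -6.8]
turn needed [ 0.0006 -0.0004  0.0008]
t 7.775 p [ 0.4778 -0.0047  0.2047] F [0.82 0.69 0.15] open 0.0007 rel wheel mm [-47.2  -3.2]
turn needed [ 0.0001 -0.      0.0009]
goal [ 0.4779 -0.0054  0.205 ] in tool axes [-0.0008  0.0002 -0.0003] in goal axes [-0.0008  0.0002 -0.0003]
pointer ccw deg best [(-65, 156), (-60, 150), (-70, 134), (-55, 117), (-75, 99)]
```

View pics/s5r.png

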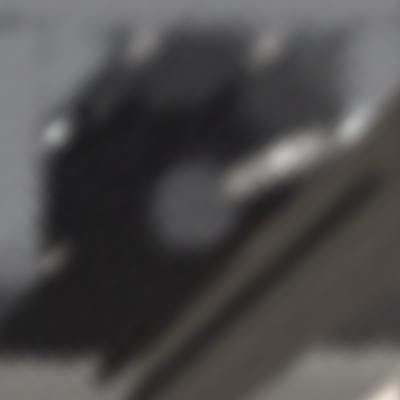

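Pointer at -65°, on dot five. I withdraw and rise, then check the selector, the heater position and the button.

```bash
python3 -m crank '[[[0,0,0],[0,-0.01,0],1],[[0,0,0],[0,-0.015,0],1],[[0,0,0],[0,-0.015,-0.03],1],[[0,0,0],[-0.03,0,-0.05],1],[[0,0,0],[-0.05,0,0],1]]' >/dev/null; python3 -m crank '[[[0,0,0],[-0.06,0,0],1],[[0,0,0],[-0.06,0,0],1],[[0,0,0],[0,0,0],1],[[0,0,0],[0,0,0],1],[[0,0,0],[0,0,0],1]]' >/dev/null
python3 ptr.py s6
python3 - <<'E'
from h import *
im,d=bot.capture("top")
cv2.imwrite("pics/top6.png",cv2.resize(im[140:290,170:370],None,fx=4,fy=4,interpolation=cv2.INTER_CUBIC))
P=cloud("top",d); v,u=np.mgrid[0:420,0:560]
roi=(u>225)&(u<325)&(v>165)&(v<245)
m=roi&(abs(P[...,2]-.222)<.004); print(cv2.minAreaRect((P[m][:,:2]*1000).astype(np.float32)))
b=roi&(P[...,2]>.2265)&(P[...,2]<.24)&(P[...,0]>.58)&(P[...,1]<-.05)
print(b.sum(),P[b].mean(0),np.percentile(P[b],[2,98],axis=0))
im,d=bot.capture("side"); P=cloud("side",d)
b=(P[...,2]>.2265)&(P[...,2]<.235)&(P[...,0]>.58)&(P[...,0]<.65)&(P[...,1]<-.04)&(P[...,1]>-.1)
print(b.sum(),P[b].mean(0),np.percentile(P[b],[2,98],axis=0))
for r in bot.cut_out("side","power_top")[:1]:
    print(r["conf"],r["extent"])
    print(proj("side",[.6115,-.0745,.23]))
E
python3 tgt.py
```

```text
pointer ccw deg best [(-70, 231), (-65, 225), (-75, 206), (-60, 186), (-80, 156)]
((568.9871826171875, -3.140899658203125), (199.61705017089844, 163.82359313964844), 87.85675048828125)
73 [ 0.61043928 -0.07536316  0.2300176 ] [[ 0.59043244 -0.09361617  0.22666683]
 [ 0.62370827 -0.0643297   0.23385589]]
41 [ 0.60690157 -0.0722752   0.23043719] [[ 0.59365379 -0.09105212  0.22667638]
 [ 0.61973714 -0.05681836  0.23423378]]
0.7 [234.4, 280.4, 254.8, 326.6]
[[289.91717027 157.7501987 ]]
t 9.275 p [ 0.4315 -0.2023  0.2847] F [ 0.2   0.04 -0.2 ] open 0.0007 rel wheel mm [ -86.9 -202.3]
turn needed [0.0002 0.     0.0027]
```

View pics/top6.png

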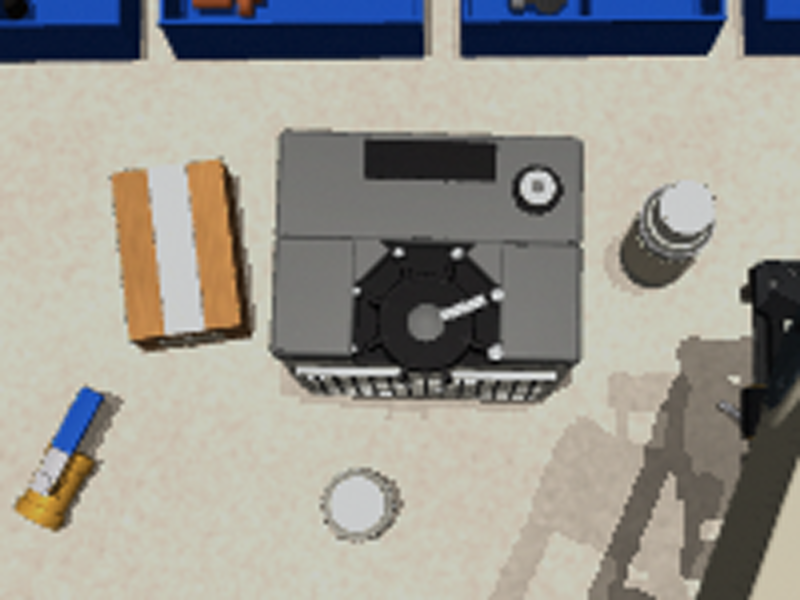

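View pics/s6.png

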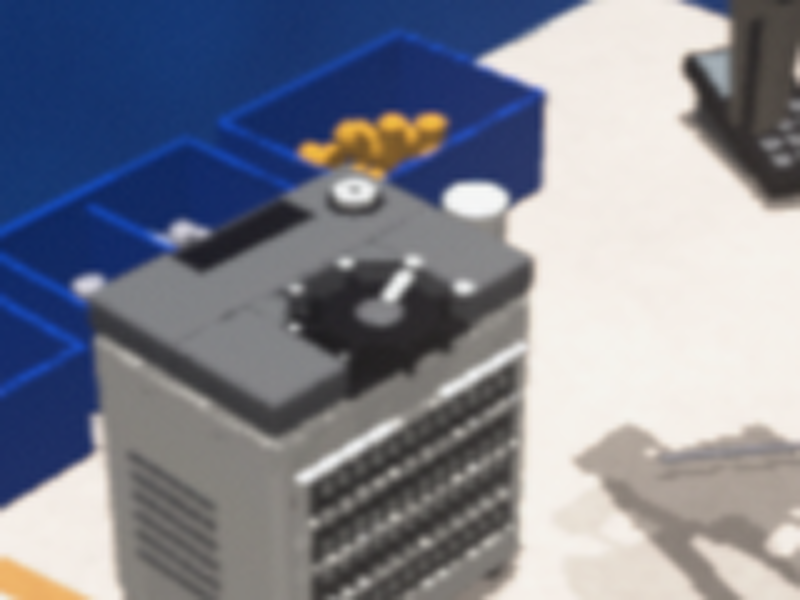

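The selector rests on dot five (-67.5°), the heater has not moved, and the button is still up at (0.612,-0.075), confirmed in both views. On to the button.

Run:
```python
from h import *
s=bot.read_state(); R=np.array(s["ee_rot"]); print((R.T@(np.array([.612,-.075,.245])-s["position"])).round(4))
```

```text
[0.1328 0.1765 0.0397]
```

```bash
python3 -m crank '[[[0,0,0],[0.033,0.044,0],1],[[0,0,0],[0.033,0.044,0],1],[[0,0,0],[0.033,0.044,0],1],[[0,0,0],[0.034,0.0445,0.02],1],[[0,0,0],[0,0,0.02],1]]' >/dev/null; python3 -m crank '[[[0,0,0],[0,0,0],1],[[0,0,0],[0,0,0],1],[[0,0,0],[0,0,0.004],1],[[0,0,0],[0,0,0.004],1],[[0,0,0],[0,0,0],1]]' >/dev/null; python3 tgt.py
python3 - <<'E'
from h import *
im,d=bot.capture("side"); cv2.imwrite("pics/s7.png",cv2.resize(im[90:210,220:380],None,fx=5,fy=5,interpolation=cv2.INTER_CUBIC))
E
```

```text
t 10.525 p [ 0.6117 -0.0762  0.2365] F [-0.01  0.01  0.16] open 0.0001 rel wheel mm [ 89.1 -70.3]
turn needed [-0.0002 -0.0001  0.0006]
```

View pics/s7.png

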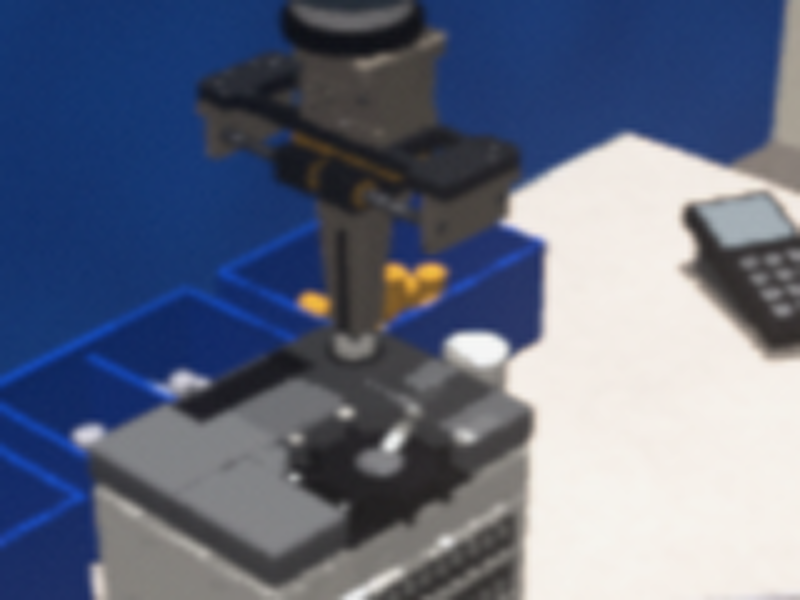

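The tips are centred over the button at (353,345), about 6 mm above it. I press down gently and watch the force.

```bash
python3 -m crank '[[[0,0,0],[0,0,0.003],1],[[0,0,0],[0,0,0.002],1],[[0,0,0],[0,0,0.002],1],[[0,0,0],[0,0,0.002],1],[[0,0,0],[0,0,0],1]]' >/dev/null; python3 tgt.py;python3 -m crank '[[[0,0,0],[0,0,0.001],1],[[0,0,0],[0,0,0.001],1],[[0,0,0],[0,0,0.001],1],[[0,0,0],[0,0,0],1],[[0,0,0],[0,0,0],1]]' >/dev/null; python3 tgt.py
```

```text
t 11.2 p [ 0.612  -0.076   0.2275] F [ 0.04 -0.66  0.25] open 0.0004 rel wheel mm [ 89.4 -70.1]
turn needed [ 0.    -0.     0.001]
t 11.825 p [ 0.6121 -0.076   0.2254] F [-2.6   0.52  7.18] open 0.0003 rel wheel mm [ 89.4 -70.1]
turn needed [0.0005 0.     0.001 ]
```

```bash
python3 -m crank '[[[0,0,0],[0,0,0.001],1],[[0,0,0],[0,0,0.001],1],[[0,0,0],[0,0,0],1],[[0,0,0],[0,0,0],1],[[0,0,0],[0,0,0],1]]' >/dev/null; python3 tgt.py
```

```text
t 12.45 p [ 0.6122 -0.076   0.2252] F [-8.    1.03 20.33] open 0.0002 rel wheel mm [ 89.6 -70.1]
turn needed [0.0015 0.0002 0.001 ]
```

The button is bottomed at z=0.2252 (20 N), which is 3 mm above the deck as specified. I lift off and look.

```bash
python3 -m crank '[[[0,0,0],[0,0,-0.004],1],[[0,0,0],[0,0,-0.02],1],[[0,0,0],[0,0,-0.04],1],[[0,0,0],[-0.03,-0.04,-0.01],1],[[0,0,0],[-0.04,-0.05,0],1]]' >/dev/null; python3 -m crank '[[[0,0,0],[-0.05,-0.05,0],1],[[0,0,0],[-0.05,-0.04,0],1],[[0,0,0],[0,0,0],1],[[0,0,0],[0,0,0],1],[[0,0,0],[0,0,0],1]]' >/dev/null
python3 ptr.py s8
python3 - <<'E'
from h import *
im,d=bot.capture("top")
cv2.imwrite("pics/top8.png",cv2.resize(im[140:290,170:370],None,fx=4,fy=4,interpolation=cv2.INTER_CUBIC))
P=cloud("top",d); v,u=np.mgrid[0:420,0:560]
roi=(u>225)&(u<325)&(v>165)&(v<245)
m=roi&(abs(P[...,2]-.222)<.004); print(cv2.minAreaRect((P[m][:,:2]*1000).astype(np.float32)))
b=np.hypot(P[...,0]-.612,P[...,1]+.075)<.009
print("button z",b.sum(),np.median(P[b][:,2]), "before",end=" ")
P=cloud("top",np.load("top0.npy")); b=np.hypot(P[...,0]-.612,P[...,1]+.075)<.009; print(np.median(P[b][:,2]))
E
python3 tgt.py
```

```text
pointer ccw deg best [(-70, 231), (-65, 225), (-75, 207), (-60, 186), (-80, 159)]
((569.1529541015625, -3.152679443359375), (199.88880920410156, 164.1334228515625), 87.97827911376953)
button z 38 0.22534788421019658 before 0.23053160062717135
t 13.8 p [ 0.4356 -0.2315  0.2964] F [0.56 0.47 0.38] open 0.0007 rel wheel mm [ -81.8 -231.4]
turn needed [-0.0002 -0.0003  0.0028]
```

View pics/top8.png

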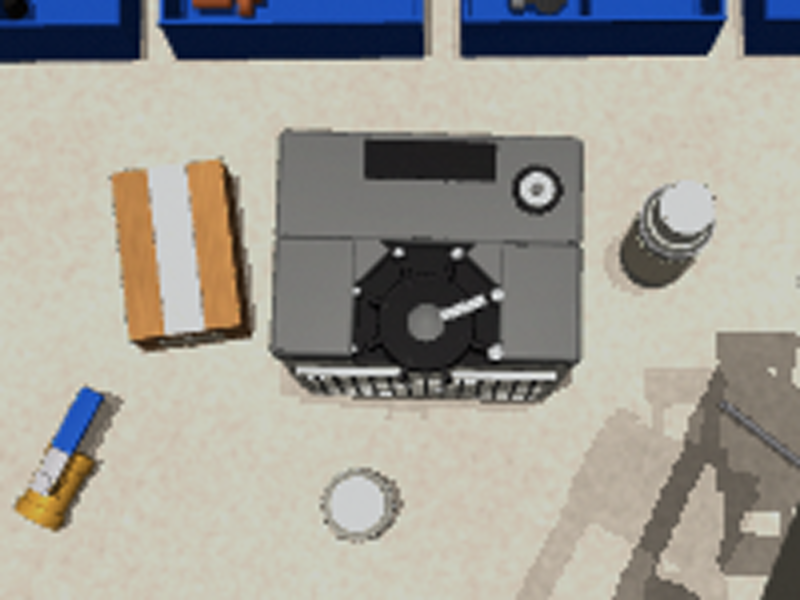

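View pics/s8.png

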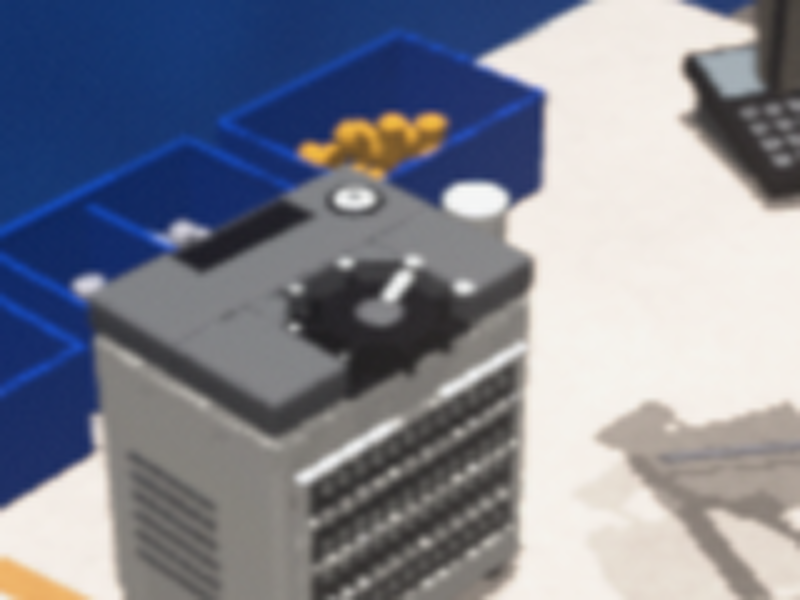

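The pointer is on dot five, the button has stayed down (0.2305 → 0.2253 m), and the heater has not moved. Handing in.

```bash
python3 -c "
from rig import bot
print(bot.job_done())"
```

```text
the job is handed in; nothing more can be done
None
```

The heater now stands at level five with its power button down, and the job was handed in at about 14 s of the 58 s allowed; no verdict is reported.

- **Selector:** it started at level three. Two fingertip strokes on the front lobes turned it up two clicks. The last side picture measures the pointer between -65° and -70° (level five is -67.5°), and it lines up with the fifth dot.
- **Power button:** I pressed it until it bottomed, at about 20 N. Its top went from 0.2305 m to 0.2253 m, and it stayed down after I lifted off.
- **Heater:** the depth fit of its deck shifted by less than 1 mm, and it still looks level.
- **Goods around it:** the carton, spray can, radiator head and ball valve look unmoved in the top picture. I did not measure the screwdriver, element or calculator afterwards, but the arm stayed well above them.
- **Arm:** it stood clear of everything at hand-in, with the wrist force near zero.

One check disagreed: the network once reported the power button in the wrong place in the side picture. I discarded that and used the depth data, which matched the button in both pictures.

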